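# Slide a sealing plate out over the ledge end for pick-up

### The arm

A 6-joint arm with a two-finger parallel gripper is mounted at the origin on the work surface. World frame = base frame: x ahead of the robot, y to its left, z up, the work surface at z = 0. Lengths are in m, angles in rad, forces in N, time in s.
With the tool pointing down it reaches from about 0.35 to 0.975 m from the base axis. Payload 4.9 kg.
Tool frame: the origin (TCP) lies at the very end of the fingers, on their centre line; the grasp point (between the pads) lies 19 mm behind it (ctrl.grip_point_offset is the distance from the TCP to the grasp point, in m); z points along the fingers, y is the line along which they close (so a half turn about z gives the same grasp; the last joint's range is limited). The gripper opens to 85 mm and grips with 20 to 120 N. Pads are 22 mm wide; open, the fingers measure 114 mm over their backs; the gripper's body (76 mm by 85 mm) begins 54 mm behind the grasp point. The pads swing forward as they close: fully open they stand 13 mm farther back than shut.
Start: joints at [-1.439, 0.053, 1.613, -0, 1.476, -0.119], TCP at [0.155, -0.605, 0.231] pointing down, gripper open.
Joint ranges: [-3.01, 3.01], [-1.01, 2.22], [0.06, 2.58], [-1.02, 4.17], [0.09, 2.62], [-3.14, 3.14]. Speed limits (rad/s): [2.57, 2.57, 3.14, 3.14, 3.14, 3.14].

### API

Orientations are given as a rotation vector (axis times angle).
In Python, from station import ctrl gives the robot as it stands.
- The arm moves only by the tool send_rows, never from a script. Its argument "rows" is a list of rows, each a list of 3 entries, a list of its own where there are three numbers: the finger opening in cm, from 0 to 8.54, then the shift along the tool's x, y, z in cm, then the turn about the tool's z in degrees. A call has 1 to 10 rows; each row shifts and turns the commanded pose from where the row before left it, along the tool's axes as they then stand; what a row does not reach is not made up. A row lasts 1/8 s, in which the tool goes at most 62.5 mm and 10.7 degrees, less where a joint would pass 70% of its speed; a pose out of reach is approached as far as the arm can. A call with a gripper value outside its range is refused whole. The fingers move at their own pace and stop on an object; "newtons" is the grip in N (left out, the last holds). Time passes only in rows, so rows that do not move let the fingers close. It gives the time, the measured TCP pose, the force, the opening and the grip force at its end, in the units of the state.
- ctrl.get_obs(): the state, without advancing time (a new reading comes with each control period).
- ctrl.get_image(name): name is "side" or "top"; returns a dict with "frame" (420x560x3 uint8, red, green, blue), "range_z" (420x560 float32, m along the optical axis (not along the pixel's ray), 0 where there is no reading), "fx", "fy", "cx", "cy" (pixels), "k1" (the pictures are not rectified: a ray, as slopes to the right and down, at radius r is drawn at 1 + k1 r^2 times it, then the intrinsics apply), "cam_to_world" (4x4, takes a point from camera to world coordinates). Camera axes: x right, y down, z forward; pixel columns grow to the right and rows downward; lengths in m; the calibration is good to about 2 mm. A picture is of the moment at which its call begins.
- ctrl.finish_job(): hands the job in; it is judged then, once.
The state is a dict: "t": time; "q": joint angles; "dq": joint speeds; "effort": joint torques, N m; "tool_pos": TCP position; "tool_rot": TCP orientation; "contact_force": force on the tool from outside, world axes, zero at the start; "wrist_torque": the same for the moment, N m; "opening": finger opening in m; "grip_force": force on a finger pad.
Only numpy, scipy, OpenCV 4.12 (cv2) and the standard library are available. Lean on these libraries where they do the work, as an engineer would, in place of code of your own. Each camera call takes 0.05 s, during which the arm holds its last target. There are 200 camera calls.

### The job

The flat aluminium plate lies on the black ledge where nobody can get hold of it. Push it with the fingertips along the ledge until about a third of its length sticks out past the open end, and leave it lying flat with its long edge snug along the white back rail. Do not lift it, and leave everything else standing where it is.

Things in the scene. Friction and masses are not known exactly. Their poses are not given: they have to be found in the camera images.
- ledge: fixed black ledge, 170 (its x) x 360 (its y) mm, deck top 60 mm above the bench, on the left or right half of the bench. Origin: under its centre, on the bench; x points across it, away from the robot; y along it to the open end (robot's left; turned up to 12 degrees). White rail, 14 mm high, all along the far edge, inner face at x = +75 mm; front edge x = -85 mm has none
- open_end (a point): point where the rail's inner face, the deck's top and the open end meet (ledge x 75, y 180, z 60 mm). The deck ends here with no stop; its other end is closed by a white stop bar 12 mm high, inner face at ledge y = -170 mm
- plate_mid (a point): centre (half-way up) of the plain aluminium plate, 86 (its x) x 128 (its y) x 6 mm, about 180 g, lying flat and loose on the ledge, long side roughly along it (turned up to 12 degrees), its middle 65 to 80 mm from the rail's inner face. Its y points to its short edge nearer the open end. Only friction holds it
- plate_lead (a point): middle of the plate's leading short edge (nearer the open end), 64 mm from plate_mid along the plate's y, half-way up
- jar_a: closed clear glass jar, 26 mm across, 36 mm high, standing on the ledge near the stop end; bystander. Origin: centre of its underside
- jar_b: closed amber glass jar, 24 mm across, 34 mm high, standing on the bench before the front of the ledge, lower than its deck; bystander. Origin: centre of its underside
- tip_box: pipette-tip box, 85 x 125 mm, 75 mm high, at the far side of the bench; bystander. Origin: centre of its underside
- bottle: amber reagent bottle, 60 mm across, 110 mm high, at the far side of the bench; bystander. Origin: centre of its underside
- beaker: white open beaker, 64 mm across, 80 mm high, at the far side of the bench; bystander. Origin: centre of its underside
- plate: the same plate; origin: centre of its underside, 3 mm below plate_mid
Things that resemble listed ones, but are neither listed nor needed, are in the scene too. Of the things like the plate, leave any that is green or red; of the rest the larger one is meant.

How it is judged:
At the end, for the whole second after the job is handed in: the plate lies flat and still on the ledge, its leading short edge 30 to 56 mm past the open end, its long edge within 6 mm of the rail and turned less than 4 degrees from it (y of plate_lead in the frame of ledge between 0.21 and 0.236 m and x of plate_mid in the frame of ledge between 0.026 and 0.036 m and angle between the y axis of plate_mid and the y axis of ledge, either way round below 0.07 rad and angle between plate_mid's own z axis and vertical below 0.04 rad and z of plate_mid in the frame of ledge between 0.06 and 0.066 m and linear speed of plate below 0.01 m/s); the robot touches nothing.
It fails at once if the plate is lifted off the ledge (over 8 mm) or tipped (z of plate_mid in the frame of ledge above 0.071 m or angle between plate_mid's own z axis and vertical above 0.15 rad).
It fails at once if the plate falls off the ledge (z of plate_mid in the frame of ledge below 0.055 m).
It fails at once if a bystander is shifted by more than 15 mm or tipped (distance of any of jar_a, jar_b, tip_box, bottle, beaker from where it was at the start of the episode above 0.015 m or angle between any of jar_a, jar_b, tip_box, bottle, beaker's own z axis and vertical above 0.25 rad).
It also fails if it takes over 54 s, if anything falls off the work surface, if the arm or the gripper's body presses on something with over 40 N, if the wrist force passes 120 N, or if a joint passes its speed limit or range.

## Working session

There is one attempt and no reset: what is moved stays moved. The work goes in short steps, Python scripts to look and compute and a tool call to move; the robot and the scene stay as the last step left them, time stands still between calls to the robot, and variables do not carry over. Pictures are saved under pics/ and viewed, at most 10 in all, crops included, and the job is handed in when it is done.

Besides the shell and the picture viewer there is one more tool, called after "Emit:" as name(argument=value, ...), one argument or row to a line, values as JSON. send_rows: Moves the arm, as the interface text tells. Its arguments: {"type":"object","properties":{"rows":{"type":"array","items":{"type":"array"}},"newtons":{"type":"number"}},"required":["rows"]}

```bash
mkdir -p pics; ls
cat > h.py <<'E'
import numpy as np, cv2
from station import ctrl
def get(n):
    im=ctrl.get_image(n); np.savez('/tmp/%s.npz'%n,**{k:np.array(v) for k,v in im.items()}); return im
def load(n): return dict(np.load('/tmp/%s.npz'%n))
def ray(im,u,v):
    K=np.array([[im['fx'],0,im['cx']],[0,im['fy'],im['cy']],[0,0,1]],float)
    p=cv2.undistortPoints(np.array([[[u,v]]],float),K,np.array([float(im['k1']),0,0,0]))[0,0]
    return np.array([p[0],p[1],1.])
def atz(im,u,v,z):
    T=np.array(im['cam_to_world']); d=T[:3,:3]@ray(im,u,v); o=T[:3,3]
    return o+d*(z-o[2])/d[2]
def dep(im,u,v):
    T=np.array(im['cam_to_world']); return T[:3,:3]@(ray(im,u,v)*float(im['range_z'][int(v),int(u)]))+T[:3,3]
def save(im,name,box=None,s=1):
    f=np.array(im['frame'])
    if box: f=f[box[1]:box[3],box[0]:box[2]]
    f=cv2.resize(f,None,fx=s,fy=s,interpolation=cv2.INTER_CUBIC)
    cv2.imwrite('pics/'+name,f[:,:,::-1])
E
python3 - <<'E'
from h import *
for n in('top','side'):
    im=get(n); print(n,im['fx'],im['cx'],im['cy'],im['k1'],np.round(im['cam_to_world'],3).tolist()); save(im,n+'0.png',s=1.4)
o=ctrl.get_obs(); print(o['tool_pos'],o['tool_rot'],o['t'])
E
```

```text
pics
top 430.9160503391741 285.76950953848245 210.72795132368776 -0.08140857499099025 [[0.01, -0.999, 0.031, 0.506], [-1.0, -0.009, 0.027, -0.071], [-0.027, -0.031, -0.999, 1.141], [0.0, 0.0, 0.0, 1.0]]
side 412.2286475094072 293.0634935360373 203.8576953279621 -0.07312764094777971 [[0.998, -0.025, 0.051, 0.507], [-0.057, -0.487, 0.872, -1.1], [0.003, -0.873, -0.487, 0.661], [0.0, 0.0, 0.0, 1.0]]
[ 0.15502529 -0.60486406  0.23013603] [-3.11500425e+00 -3.92692680e-01  6.52734299e-05] 0.1
```

View pics/top0.png

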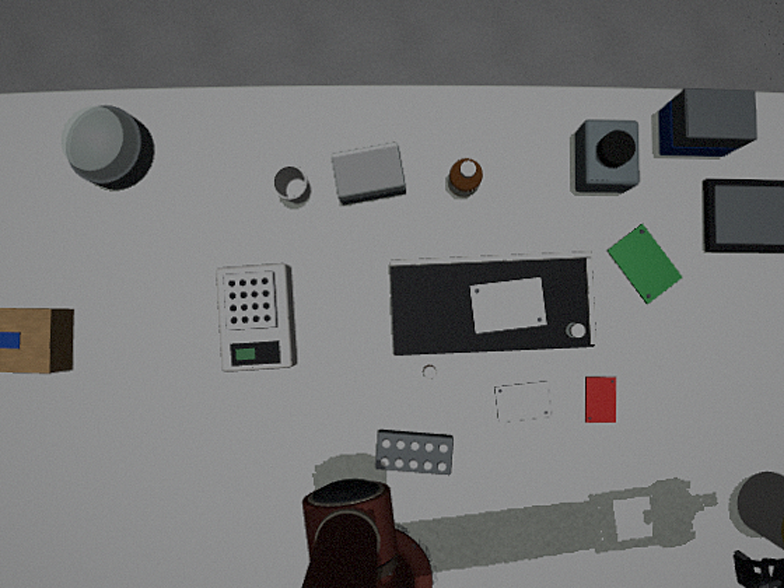

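View pics/side0.png

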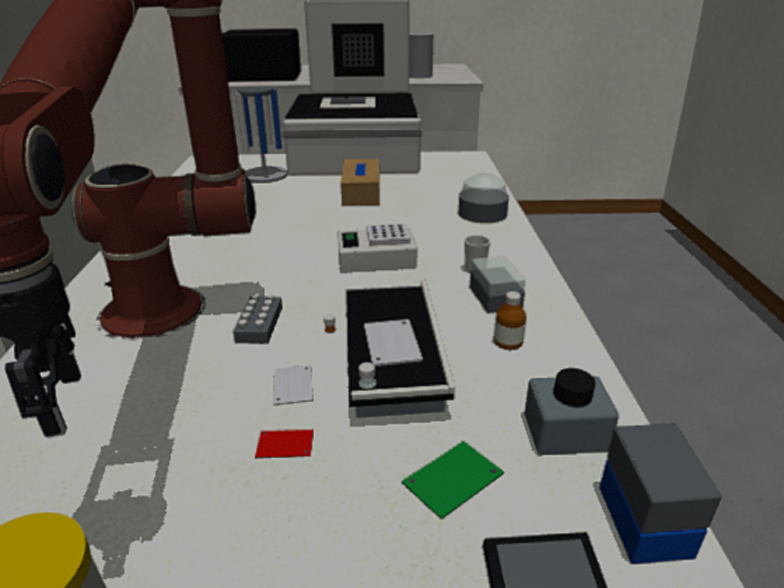

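The top view, at 1.4x scale, shows these plate-like things: an aluminium plate on the ledge at (508,305), a smaller white one on the bench at (522,401), a red one at (600,400) and a green one at (645,263). I choose the larger one on the ledge. Jar_a is at (576,330), jar_b at (429,371), and the open end is on the left at about x=391. Next is one close crop to check.

Run:
```python
from h import *
save(load('top'),'crop.png',(270,175,435,290),4.8)
```

```text
(no output)
```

View pics/crop.png

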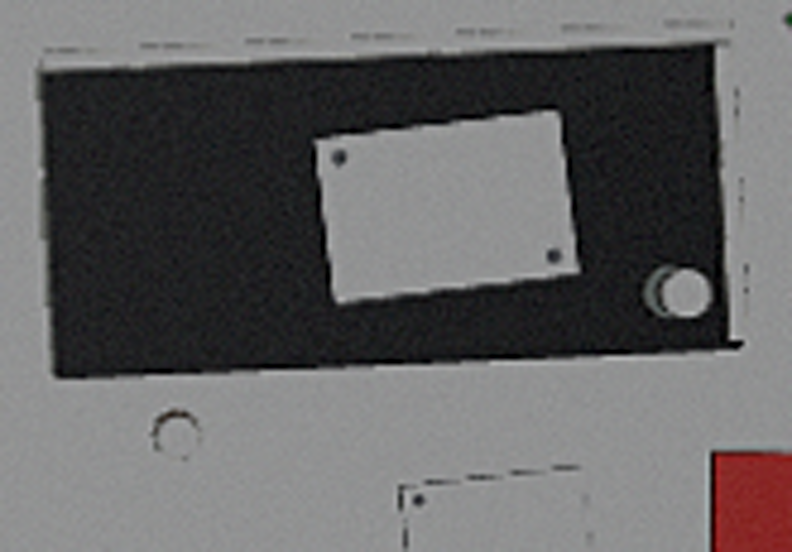

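The crop confirms it: the aluminium plate with two holes has corners at (316,140), (559,110), (579,271) and (337,303). The deck's open-end front corner is at (55,378), its rear corner at (40,72), and jar_a's lid is at (687,293).

```bash
cat >> h.py <<'E'
def crop(im,x,y,z,s=4.8,o=(270,175)): return atz(im,(x+.5)/s-.5+o[0],(y+.5)/s-.5+o[1],z)
def frame(im,of,sf):
    # of: open-end front deck corner, sf: another point on front deck edge
    pass
E
python3 - <<'E'
from h import *
im=load('top')
P={n:crop(im,x,y,z) for n,x,y,z in [('of',55,378,.06),('or',40,72,.06),('sf',728,349,.06),('sr',714,45,.06),('sstopf',728,340,.06),
 ('p1',316,140,.066),('p2',559,110,.066),('p3',579,271,.066),('p4',337,303,.066),('jara',687,293,.096),('jarb',178,436,.034)]}
for k,v in P.items(): print(k,v.round(4))
d=P['of']-P['sf']; d2=P['or']-P['sr']
print(np.degrees(np.arctan2(d[1],d[0])),np.degrees(np.arctan2(d2[1],d2[0])))
ey=d/np.linalg.norm(d); ex=np.array([ey[1],-ey[0],0])
print('len or-of',np.linalg.norm(P['or']-P['of']))
c0=P['of']+.085*ex-.18*ey
for k,v in P.items(): print(k,'ledge',((v-c0)@ex).round(4),((v-c0)@ey).round(4))
c=sum(P['p%d'%i] for i in (1,2,3,4))/4; lead=(P['p1']+P['p4'])/2
print('plate',((c-c0)@ex),((c-c0)@ey), 'ang', np.degrees(np.arctan2((lead-c)@ex,(lead-c)@ey)))
print('sz',np.linalg.norm(P['p1']-P['p2']),np.linalg.norm(P['p1']-P['p4']))
print('c0',c0,'ex',ex,'ey',ey)
E
```

```text
of [ 0.4328 -0.0312  0.06  ]
or [ 0.5927 -0.0217  0.06  ]
sf [ 0.4512 -0.3823  0.06  ]
sr [ 0.6101 -0.3748  0.06  ]
sstopf [ 0.4559 -0.3823  0.06  ]
p1 [ 0.558  -0.1658  0.066 ]
p2 [ 0.5748 -0.292   0.066 ]
p3 [ 0.4913 -0.3026  0.066 ]
p4 [ 0.4736 -0.1772  0.066 ]
jara [ 0.4811 -0.351   0.096 ]
jarb [ 0.4009 -0.0962  0.034 ]
92.9964388118577 92.81514578091958
len or-of 0.1601874233690917
of ledge -0.085 0.18
or ledge 0.0752 0.1811
sf ledge -0.085 -0.1715
sr ledge 0.0741 -0.1724
sstopf ledge -0.0803 -0.1718
p1 ledge 0.033 0.0391
p2 ledge 0.0432 -0.0878
p3 ledge -0.0408 -0.0941
p4 ledge -0.0519 0.0321
jara ledge -0.0535 -0.1418
jarb ledge -0.1203 0.1168
plate -0.0041266770455873755 -0.02769521823765671 ang -4.799650207254261
sz 0.12734629684080445 0.08519455891183782
c0 [ 0.52709206 -0.206528    0.06      ] ex [0.99863279 0.05227389 0.        ] ey [-0.05227389  0.99863279  0.        ]
```

Emit:
send_rows(
  rows=[
    [8.5,[0,0,0],5.7],
    [8.5,[0,0,0],5.7],
    [8.5,[2.6,-2.9,0],0],
    [8.5,[2.6,-2.9,0],0],
    [8.5,[2.6,-2.9,0],0],
    [8.5,[2.6,-2.9,0],0],
    [8.5,[2.6,-2.9,0],0],
    [8.5,[2.6,-2.9,0],0],
  ],
)

```text
t: 1.1
tool_pos: [0.3024, -0.4223, 0.2307]
tool_rot: [-3.14, -0.081, 0.0]
contact_force: [-0.3, 0.5, -0.1]
opening: 0.085
grip_force: 0.0
```

```bash
cat >> h.py <<'E'
from scipy.spatial.transform import Rotation as Ro
C0=np.array([.52709,-.20653,0]); EX=np.array([.99863,.05227,0]); EY=np.array([-.05227,.99863,0])
def L(p): p=np.asarray(p)-C0; return np.array([p@EX,p@EY,p[2]])
def st():
    o=ctrl.get_obs(); R=Ro.from_rotvec(o['tool_rot']).as_matrix()
    print('t',round(o['t'],2),'tcp ledge mm',(L(o['tool_pos'])*1e3).round(1),'tool x angle in ledge',np.degrees(np.arctan2(R[:,0]@EY,R[:,0]@EX)).round(2),
     'z',R[:,2].round(3),'F ledge',np.round([np.dot(o['contact_force'],EX),np.dot(o['contact_force'],EY),o['contact_force'][2]],1),'open',round(o['opening'],4),'q6',round(o['q'][5],2))
E
python3 -c "
from h import *
st()"
```

```text
t 1.1 tcp ledge mm [-235.7 -203.7  230.7] tool x angle in ledge -0.04 z [-0.     0.001 -1.   ] F ledge [-0.3  0.5 -0.1] open 0.085 q6 0.43
```

Emit:
send_rows(
  rows=[
    [8.5,[2.6,-2.93,0],0],
    [8.5,[2.6,-2.93,0],0],
    [8.5,[2.6,-2.93,0],0],
    [8.5,[2.6,-2.93,0],0],
    [8.5,[2.6,-2.93,0],0],
    [8.5,[2.6,-2.93,0],0],
    [8.5,[0,0,4.5],0],
    [8.5,[0,0,4.5],0],
    [8.5,[0,0,4.0],0],
    [8.5,[0,0,0],0],
  ],
)

```text
t: 2.35
tool_pos: [0.4458, -0.2378, 0.0971]
tool_rot: [-3.135, -0.081, 0.011]
contact_force: [-0.5, 0.0, 0.0]
opening: 0.085
grip_force: 0.0
```

```bash
python3 -c "
from h import *
st()
im=get('side'); save(im,'side1.png',(200,150,360,290),5)"
```

```text
t 2.35 tcp ledge mm [-82.8 -27.   97.1] tool x angle in ledge -0.02 z [-0.007  0.005 -1.   ] F ledge [-0.5  0.1  0. ] open 0.085 q6 0.88
```

View pics/side1.png

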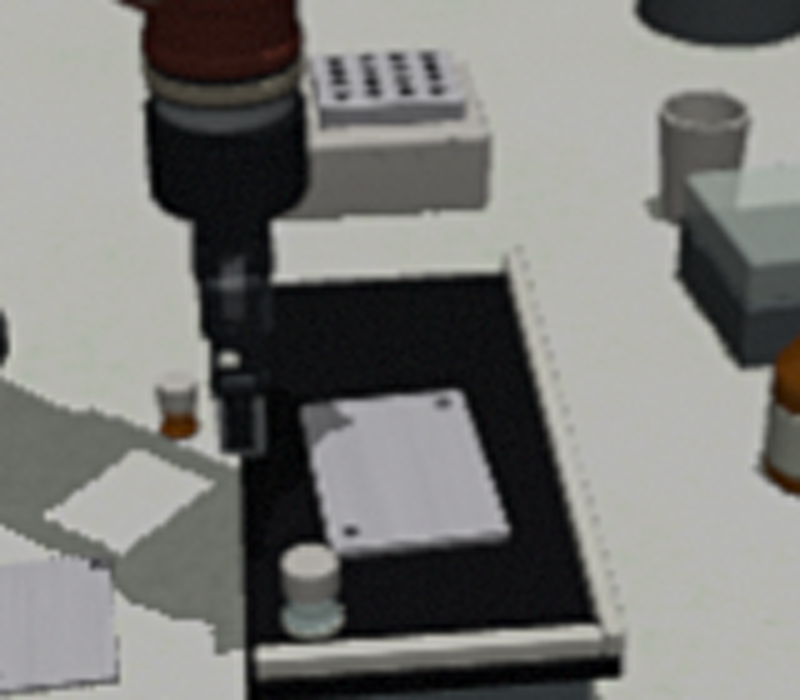

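The side crop shows the gripper (tips at (243,450)) above the front edge of the deck, clear of the plate, with jar_a at (312,590) well to the side. Now I lower it and feel for the deck.

Emit:
send_rows(
  rows=[
    [8.5,[0.4,0,2.0],0],
    [8.5,[0,0,1.3],0],
    [8.5,[0,0,0],0],
    [8.5,[0,0,0.3],0],
    [8.5,[0,0,0.3],0],
    [8.5,[0,0,0],0],
  ],
)

```text
t: 3.15
tool_pos: [0.4525, -0.2397, 0.0623]
tool_rot: [-3.141, -0.081, 0.0]
contact_force: [0.5, -0.1, -0.1]
opening: 0.0849
grip_force: 0.0
```

```bash
python3 -c "
from h import *
st()"
```

```text
t 3.15 tcp ledge mm [-76.2 -29.3  62.3] tool x angle in ledge -0.03 z [-0.  0. -1.] F ledge [ 0.5 -0.1 -0.1] open 0.0849 q6 0.89
```

Emit:
send_rows(
  rows=[
    [8.5,[0,0,0.5],0],
    [8.5,[0,0,0.3],0],
    [8.5,[0,0,0.2],0],
    [8.5,[0,0,0],0],
    [8.5,[0,0,0],0],
  ],
)

```text
t: 3.78
tool_pos: [0.4526, -0.2398, 0.0524]
tool_rot: [3.14, 0.081, 0.0]
contact_force: [-0.6, -0.9, -0.1]
opening: 0.085
grip_force: 0.0
```

Emit:
send_rows(
  rows=[
    [8.5,[0,0,0.1],0],
    [8.5,[0,0,0],0],
    [8.5,[0,0,0],0],
  ],
)

```text
t: 4.15
tool_pos: [0.4526, -0.2397, 0.0513]
tool_rot: [3.141, 0.081, 0.0]
contact_force: [-0.0, -0.5, 0.7]
opening: 0.0853
grip_force: 0.0
```

Emit:
send_rows(
  rows=[
    [8.5,[0,0,0.1],0],
    [8.5,[0,0,0],0],
    [8.5,[0,0,0],0],
  ],
)

```text
t: 4.53
tool_pos: [0.4525, -0.2397, 0.0503]
tool_rot: [-3.141, -0.081, 0.0]
contact_force: [0.3, -0.4, 0.3]
opening: 0.0852
grip_force: 0.0
```

Emit:
send_rows(
  rows=[
    [8.5,[0,0,0.1],0],
    [8.5,[0,0,0],0],
    [8.5,[0,0,0],0],
  ],
)

```text
t: 4.9
tool_pos: [0.4525, -0.2397, 0.0493]
tool_rot: [-3.14, -0.081, 0.0]
contact_force: [-0.5, -1.0, -0.1]
opening: 0.0849
grip_force: 0.0
```

Emit:
send_rows(
  rows=[
    [8.5,[0,0,0.1],0],
    [8.5,[0.3,0,0],0],
    [8.5,[0.3,0,0],0],
    [8.5,[0.3,0,0],0],
    [8.5,[0.3,0,0],0],
    [8.5,[0.3,0,0],0],
    [8.5,[0.3,0,0],0],
    [8.5,[0.3,0,0],0],
    [8.5,[0.3,0,0],0],
    [8.5,[0.3,0,0],0],
  ],
)

```text
t: 6.15
tool_pos: [0.4797, -0.2384, 0.0482]
tool_rot: [3.14, 0.081, -0.0]
contact_force: [-1.5, 0.0, 0.0]
opening: 0.0852
grip_force: 0.6
```

```bash
python3 -c "
from h import *
st()
im=get('top'); save(im,'top2.png',(270,175,435,290),4.8)"
```

```text
t 6.15 tcp ledge mm [-49.  -29.3  48.2] tool x angle in ledge -0.03 z [-0. -0. -1.] F ledge [-1.5  0.1  0. ] open 0.0852 q6 0.92
```

View pics/top2.png

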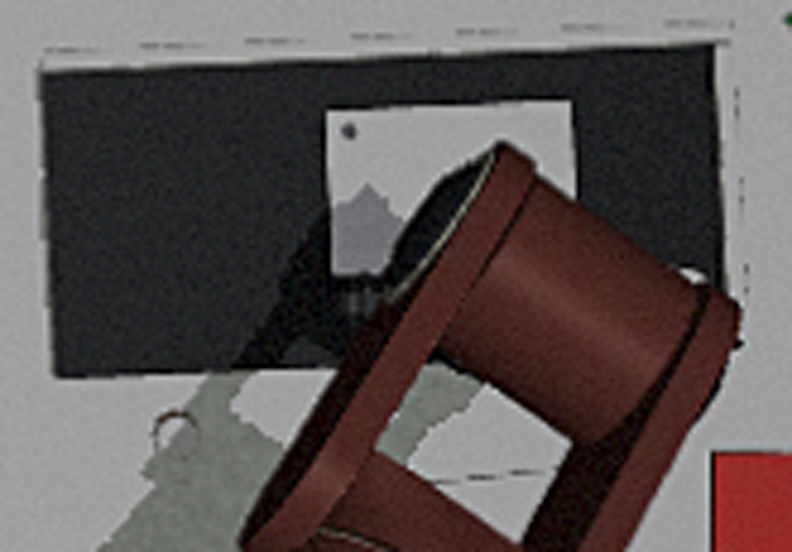

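The picture shows the plate turned parallel to the ledge. Its leading corners are at (327,110) and (332,275), with the finger against its front edge. I keep pushing to the rail.

Emit:
send_rows(
  rows=[
    [8.5,[0.3,0,0],0],
    [8.5,[0.3,0,0],0],
    [8.5,[0.3,0,0],0],
    [8.5,[0.3,0,0],0],
    [8.5,[0.3,0,0],0],
    [8.5,[0.3,0,0],0],
    [8.5,[0.3,0,0],0],
    [8.5,[0.2,0,0],0],
    [8.5,[0,0,0],0],
  ],
)

```text
t: 7.32
tool_pos: [0.5029, -0.2371, 0.0484]
tool_rot: [3.14, 0.081, 0.001]
contact_force: [-0.1, 1.1, -0.7]
opening: 0.0854
grip_force: 0.1
```

Emit:
send_rows(
  rows=[
    [8.5,[0.1,0,0],0],
    [8.5,[0.1,0,0],0],
    [8.5,[0,0,0],0],
  ],
)

```text
t: 7.7
tool_pos: [0.5045, -0.2371, 0.0483]
tool_rot: [3.141, 0.081, 0.0]
contact_force: [-0.8, -0.5, 0.5]
opening: 0.0853
grip_force: 0.8
```

Emit:
send_rows(
  rows=[
    [8.5,[0.1,0,0],0],
    [8.5,[0,0,0],0],
  ],
)

```text
t: 7.95
tool_pos: [0.5056, -0.237, 0.0484]
tool_rot: [3.14, 0.081, 0.0]
contact_force: [-1.7, 1.2, 0.5]
opening: 0.0846
grip_force: 0.9
```

Emit:
send_rows(
  rows=[
    [8.5,[0.1,0,0],0],
    [8.5,[0,0,0],0],
  ],
)

```text
t: 8.2
tool_pos: [0.5061, -0.237, 0.0483]
tool_rot: [-3.141, -0.082, 0.002]
contact_force: [-5.3, -1.0, 2.4]
opening: 0.085
grip_force: 2.3
```

```bash
python3 -c "
from h import *
st()"
```

```text
t 8.2 tcp ledge mm [-22.5 -29.3  48.3] tool x angle in ledge -0.02 z [-0.001 -0.    -1.   ] F ledge [-5.4 -0.7  2.4] open 0.085 q6 0.95
```

Emit:
send_rows(
  rows=[
    [8.5,[-0.5,0,0],0],
    [8.5,[-1.0,0,0],0],
    [8.5,[0,0,-2.5],0],
    [8.5,[0,0,-3.0],0],
    [8.5,[0,0,-3.5],0],
    [3.5,[1.75,2.2,0],0],
    [3.5,[1.75,2.2,0],0],
    [3.5,[1.75,2.2,0],0],
    [3.5,[1.75,2.2,0],0],
    [3.5,[0,0,0],0],
  ],
)

```text
t: 9.45
tool_pos: [0.5663, -0.323, 0.1382]
tool_rot: [3.141, 0.08, 0.001]
contact_force: [-0.1, -0.1, 0.5]
opening: 0.0354
grip_force: 0.0
```

Emit:
send_rows(
  rows=[
    [3.5,[0,0,0],-10],
    [3.5,[0,0,0],-10],
    [3.5,[0,0,0],-10],
    [3.5,[0,0,0],-10],
    [3.5,[0,0,0],-10],
    [3.5,[0,0,0],-10],
    [3.5,[0,0,0],-10],
    [3.5,[0,0,0],-10],
    [3.5,[0,0,0],-10],
    [3.5,[0,0,0],0],
  ],
)

```text
t: 10.7
tool_pos: [0.5653, -0.3211, 0.1382]
tool_rot: [-2.165, -2.276, -0.0]
contact_force: [0.6, -0.7, 0.4]
opening: 0.0348
grip_force: 0.0
```

```bash
python3 -c "
from h import *
st()
im=get('side'); save(im,'side3.png',(200,150,360,290),5)
im=get('top'); save(im,'top3.png',(270,175,435,290),4.8)"
```

```text
t 10.7 tcp ledge mm [  32.1 -116.5  138.2] tool x angle in ledge 89.87 z [-0.     0.001 -1.   ] F ledge [ 0.5 -0.7  0.4] open 0.0348 q6 -0.68
```

View pics/side3.png

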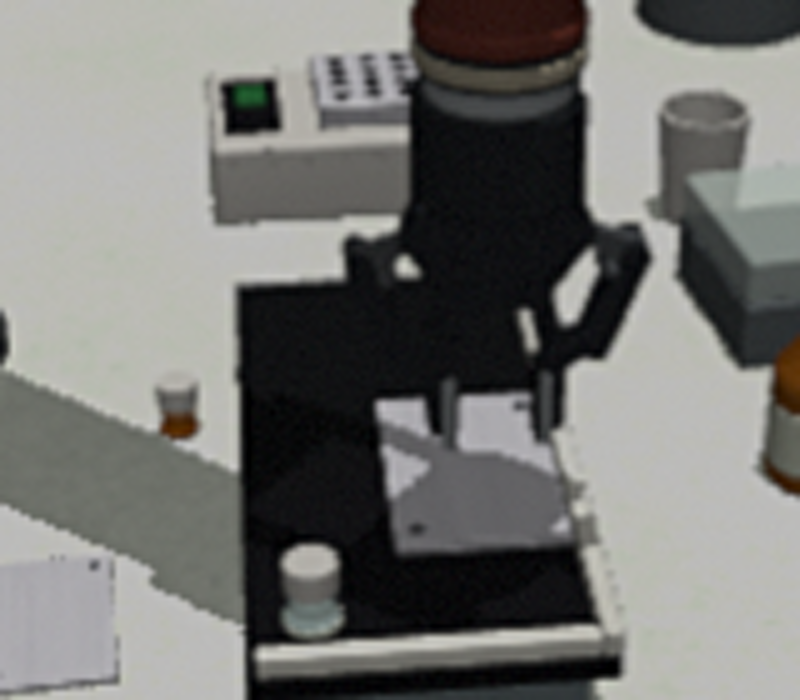

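View pics/top3.png

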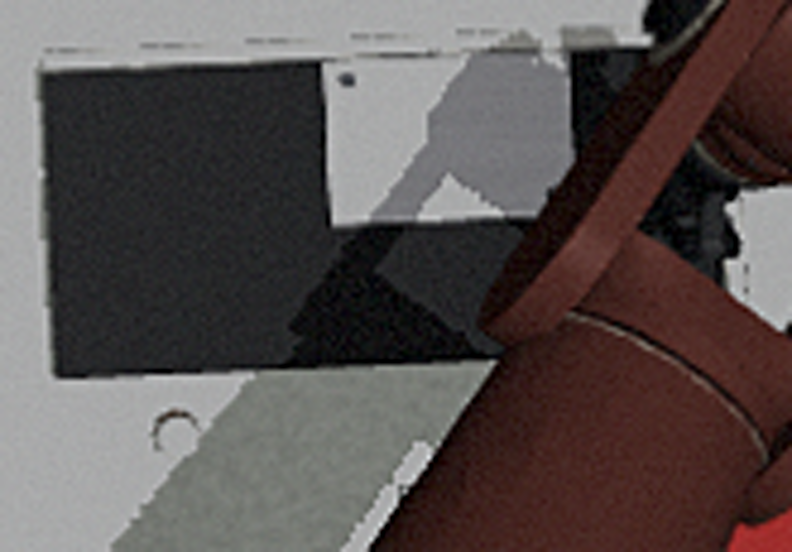

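The plate is seated along the rail. The top crop shows its leading edge at about (328,140) and its rear edge at about (571,130). The side crop shows the fingertips at (450,445) and (543,435), clear of jar_a.

```bash
python3 -c "
from h import *
im=load('top')
for x,y in [(323,62),(332,226),(569,52),(574,190)]: print((L(crop(im,x,y,.066))*1e3).round(1))"
```

```text
[73.4 33.6 66. ]
[-11.9  32.9  66. ]
[ 73.1 -94.6  66. ]
[  1.3 -93.6  66. ]
```

Emit:
send_rows(
  rows=[
    [3.5,[-0.3,0,2.5],0],
    [3.5,[0,0,2.0],0],
    [3.5,[0,0,1.5],0],
    [3.5,[0,0,0.8],0],
    [3.5,[0,0,0],0],
  ],
)

```text
t: 11.42
tool_pos: [0.5658, -0.3247, 0.0695]
tool_rot: [-2.162, -2.277, 0.0]
contact_force: [0.1, -0.4, -0.1]
opening: 0.0348
grip_force: 0.0
```

Emit:
send_rows(
  rows=[
    [3.5,[0,0,0.3],0],
    [3.5,[0,0,0.1],0],
    [3.5,[0,0,0],0],
  ],
)

```text
t: 11.8
tool_pos: [0.5663, -0.3251, 0.0667]
tool_rot: [2.163, 2.278, 0.0]
contact_force: [-0.6, -0.1, 0.4]
opening: 0.0352
grip_force: 0.0
```

```bash
python3 -c "
from h import *
st()"
```

```text
t 11.8 tcp ledge mm [  33.  -120.4   66.7] tool x angle in ledge 89.97 z [ 0. -0. -1.] F ledge [-0.6 -0.1  0.4] open 0.0352 q6 -0.69
```

Emit:
send_rows(
  rows=[
    [3.5,[0,0,0.2],0],
    [3.5,[0,0,0],0],
    [3.5,[0,0,0],0],
  ],
)

```text
t: 12.18
tool_pos: [0.5661, -0.325, 0.0643]
tool_rot: [-2.163, -2.278, 0.0]
contact_force: [-0.2, -1.0, 0.7]
opening: 0.0354
grip_force: 0.0
```

Emit:
send_rows(
  rows=[
    [3.5,[0,0,0.2],0],
    [3.5,[0,0,0],0],
    [3.5,[0,0,0],0],
  ],
)

```text
t: 12.55
tool_pos: [0.5661, -0.3249, 0.0623]
tool_rot: [-2.163, -2.278, -0.0]
contact_force: [0.2, -0.3, -0.8]
opening: 0.0352
grip_force: 0.0
```

Emit:
send_rows(
  rows=[
    [3.5,[0,0,0.1],0],
    [3.5,[0,0,0],0],
    [3.5,[0,0,0],0],
  ],
)

```text
t: 12.92
tool_pos: [0.5661, -0.3249, 0.0613]
tool_rot: [2.163, 2.278, -0.0]
contact_force: [0.2, -0.4, -0.5]
opening: 0.0348
grip_force: 0.0
```

Emit:
send_rows(
  rows=[
    [3.5,[0,0,0.1],0],
    [3.5,[0,0,0],0],
    [3.5,[0,0,0],0],
  ],
)

```text
t: 13.3
tool_pos: [0.5661, -0.3249, 0.0603]
tool_rot: [-2.163, -2.278, -0.0]
contact_force: [0.5, 0.1, -0.6]
opening: 0.0353
grip_force: 0.0
```

Emit:
send_rows(
  rows=[
    [3.5,[0.5,0,0],0],
    [3.5,[0.5,0,0],0],
    [3.5,[0.3,0,0],0],
    [3.5,[0.3,0,0],0],
    [3.5,[0.3,0,0],0],
    [3.5,[0.3,0,0],0],
    [3.5,[0.3,0,0],0],
    [3.5,[0.5,0,0],0],
    [3.5,[0.5,0,0],0],
    [3.5,[0.5,0,0],0],
  ],
)

```text
t: 14.55
tool_pos: [0.5641, -0.2846, 0.0603]
tool_rot: [2.163, 2.278, -0.0]
contact_force: [-0.9, -1.4, -0.3]
opening: 0.0348
grip_force: 0.6
```

```bash
python3 -c "
from h import *
st()
im=get('top'); save(im,'top4.png',(270,175,435,290),4.8)"
```

```text
t 14.55 tcp ledge mm [ 32.8 -79.9  60.3] tool x angle in ledge 89.98 z [-0. -0. -1.] F ledge [-0.9 -1.3 -0.3] open 0.0348 q6 -0.64
```

View pics/top4.png

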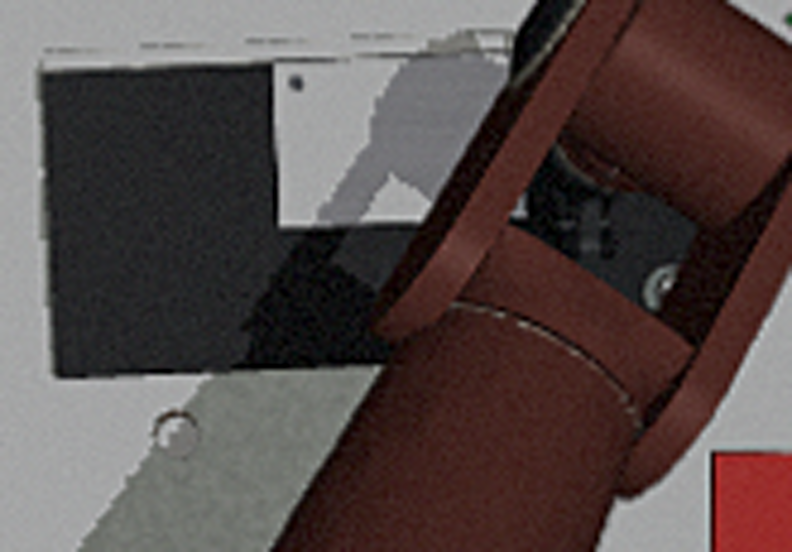

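The plate is sliding straight along the rail: its leading edge has moved to about x=273–279 px (about 26 mm). I keep pushing.

Emit:
send_rows(
  rows=[
    [3.5,[0.6,0,0],0],
    [3.5,[0.6,0,0],0],
    [3.5,[0.6,0,0],0],
    [3.5,[0.6,0,0],0],
    [3.5,[0.6,0,0],0],
    [3.5,[0.6,0,0],0],
    [3.5,[0.6,0,0],0],
    [3.5,[0.6,0,0],0],
    [3.5,[0.6,0,0],0],
    [3.5,[0.6,0,0],0],
  ],
)

```text
t: 15.85
tool_pos: [0.5609, -0.2248, 0.0604]
tool_rot: [2.163, 2.278, -0.0]
contact_force: [-0.0, -1.8, -0.0]
opening: 0.035
grip_force: 1.0
```

Emit:
send_rows(
  rows=[
    [3.5,[0.6,0,0],0],
    [3.5,[0.6,0,0],0],
    [3.5,[0.6,0,0],0],
    [3.5,[0.6,0,0],0],
    [3.5,[0.6,0,0],0],
    [3.5,[0.6,0,0],0],
    [3.5,[0.6,0,0],0],
    [3.5,[0.6,0,0],0],
    [3.5,[0.6,0,0],0],
    [3.5,[0.6,0,0],0],
  ],
)

```text
t: 17.1
tool_pos: [0.5578, -0.1648, 0.0603]
tool_rot: [-2.163, -2.278, 0.0]
contact_force: [-1.4, -3.1, 1.7]
opening: 0.0348
grip_force: 1.3
```

Emit:
send_rows(
  rows=[
    [3.5,[0.6,0,0],0],
    [3.5,[0.5,0,0],0],
    [3.5,[0.5,0,0],0],
    [3.5,[0.4,0,0],0],
    [3.5,[0.3,0,0],0],
    [3.5,[0.3,0,0],0],
    [3.5,[0.2,0,0],0],
    [3.5,[0,0,0],0],
  ],
)

```text
t: 18.1
tool_pos: [0.5564, -0.1369, 0.0603]
tool_rot: [-2.163, -2.278, -0.001]
contact_force: [-0.3, -2.2, 0.8]
opening: 0.035
grip_force: 0.9
```

```bash
python3 -c "
from h import *
st()
im=get('top'); save(im,'top5.png',(230,175,395,290),4.8)"
```

```text
t 18.1 tcp ledge mm [32.9 68.  60.3] tool x angle in ledge 89.97 z [-0.  0. -1.] F ledge [-0.4 -2.2  0.8] open 0.035 q6 -0.42
```

View pics/top5.png

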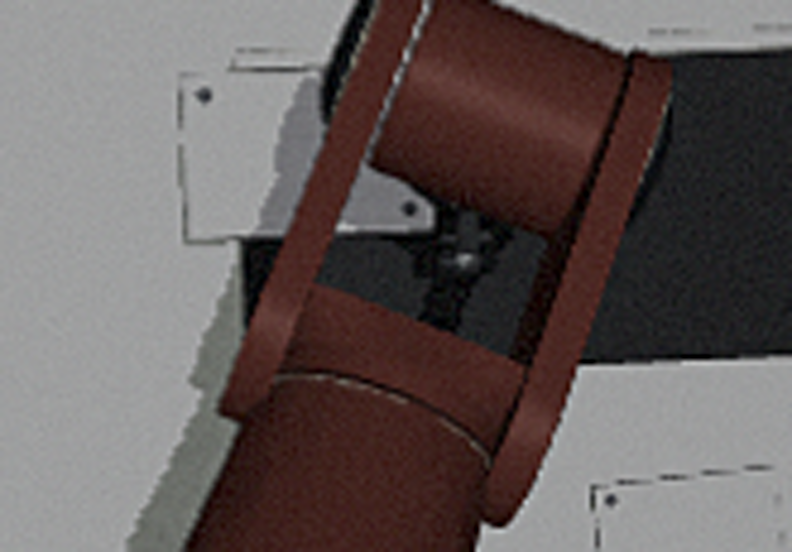

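The plate's leading edge now runs (179,75)–(186,242), past the open end at about (238,60)–(242,240).

```bash
python3 -c "
from h import *
im=load('top')
for x,y,z in [(179,75,.066),(186,242,.066),(436,230,.066),(433,203,.066),(242,240,.06),(236,50,.074)]: print((L(crop(im,x,y,z,o=(230,175)))*1e3).round(1))"
```

```text
[ 74.4 208.6  66. ]
[-12.8 208.5  66. ]
[-12.1  78.5  66. ]
[ 2.  79.5 66. ]
[-13.  179.6  60. ]
[ 85.3 178.   74. ]
```

Emit:
send_rows(
  rows=[
    [3.5,[0.4,0,0],0],
    [3.5,[0.4,0,0],0],
    [3.5,[0.3,0,0],0],
    [3.5,[0.2,0,0],0],
    [3.5,[0.2,0,0],0],
    [3.5,[0,0,0],0],
  ],
)

```text
t: 18.9
tool_pos: [0.5555, -0.1218, 0.0602]
tool_rot: [-2.163, -2.278, -0.001]
contact_force: [0.2, -1.0, 1.2]
opening: 0.0355
grip_force: 0.5
```

```bash
python3 -c "
from h import *
st()"
```

```text
t 18.9 tcp ledge mm [32.8 83.1 60.2] tool x angle in ledge 89.98 z [-0.     0.001 -1.   ] F ledge [ 0.1 -1.   1.2] open 0.0355 q6 -0.4
```

Emit:
send_rows(
  rows=[
    [3.5,[-0.5,0,0],0],
    [3.5,[-1.5,0,0],0],
    [3.5,[0,0,-2.5],0],
    [3.5,[0,0,-4],0],
    [3.5,[0,0,-4],0],
    [3.5,[-3,0,-2],0],
    [3.5,[-4,0,0],0],
    [3.5,[-4,-2,0],0],
    [3.5,[-4,-2,0],0],
    [3.5,[-4,-2,0],0],
  ],
)

```text
t: 20.15
tool_pos: [0.5056, -0.3371, 0.1851]
tool_rot: [-2.164, -2.277, -0.0]
contact_force: [0.2, 0.2, 0.2]
opening: 0.0351
grip_force: 0.0
```

```bash
python3 -c "
from h import *
st()
im=get('top'); save(im,'top6.png',(230,175,395,290),4.8)"
```

```text
t 20.15 tcp ledge mm [ -28.3 -129.3  185.1] tool x angle in ledge 89.94 z [ 0.  0. -1.] F ledge [0.2 0.2 0.2] open 0.0351 q6 -0.76
```

View pics/top6.png

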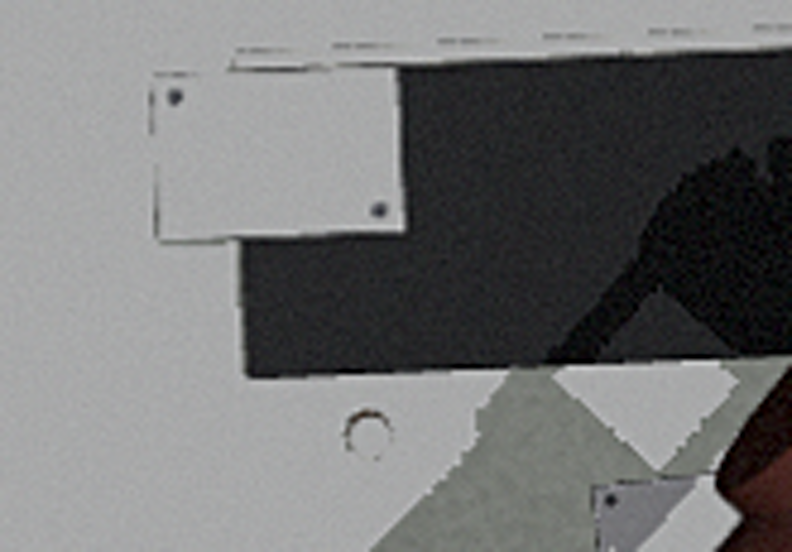

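The plate's corners are at (152,73), (158,241), (405,232) and (399,68), snug along the rail. It overhangs the deck end at about x=240.

```bash
python3 -c "
from h import *
im=load('top')
P=[L(crop(im,x,y,.066,o=(230,175)))*1e3 for x,y in [(152,73),(158,241),(405,232),(399,68)]]
print(np.round(P,1)); P=np.array(P); d=(P[0]+P[1]-P[2]-P[3]); print('mid',P.mean(0),'ang',np.degrees(np.arctan2(d[0],d[1])), 'front edge',np.degrees(np.arctan2(*(P[1]-P[2])[:2])))
g=lambda p:(L(dep(im,*p))*1e3).round(1)
print(g((264,202)),g((300,215)),g((310,205)))"
```

```text
[[ 76.  222.7  66. ]
 [-11.6 223.1  66. ]
 [-12.4  94.6  66. ]
 [ 72.9  93.9  66. ]]
mid [ 31.23086083 158.5744543   66.        ] ang 0.8638792944676594 front edge 0.34153960043437326
[ 45.3 217.2  64.4] [  8.8 128.5  66.8] [ 32.7 102.6  66.1]
```

```bash
python3 -c "
from h import *
print(ctrl.finish_job())"
```

```text
the job is handed in; nothing more can be done
None
```

I handed the job in at about 20 s. By my last top-view measurement the plate is flat and snug along the rail, with its leading edge about 43 mm past the open end and turned under 1 degree. It was not lifted, and I saw no bystander move, though I did not re-measure them at the end. The hand-in returned no verdict.

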